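Take a tube sleeve's bore with a telescoping gauge

ROBOT

A 6-joint arm with a two-finger parallel gripper is mounted at the origin on a cart in front of the work surface, level with it; the furniture and walls round the work are solid. World frame = base frame: x ahead of the robot, y to its left, z up, the work surface at z = 0. Lengths are in m, angles in rad, forces in N, time in s.
With the tool pointing down it reaches from about 0.375 to 0.975 m from the base axis. Payload 3.8 kg.
Tool frame: the origin (TCP) lies at the very end of the fingers, on their centre line; the grasp point (between the pads) lies 19 mm behind it; z points along the fingers, y is the line along which they close (so a half turn about z gives the same grasp; the last joint's range is limited). The gripper opens to 85 mm and grips with 20 to 120 N. Pads are 22 mm wide; open, the fingers measure 114 mm over their backs; the gripper's body (76 mm by 85 mm) begins 54 mm behind the grasp point. The pads swing forward as they close: fully open they stand 13 mm farther back than shut.
Start: joints at [1.096, 0.264, 1.604, -0, 1.274, -0.037], TCP at [0.286, 0.611, 0.231] pointing down, gripper open.
Joint ranges: [-2.63, 2.63], [-0.94, 2.18], [0.31, 2.57], [-1.31, 4.45], [0, 2.66], [-2.55, 2.55]. Speed limits (rad/s): [2.57, 2.57, 3.14, 3.14, 3.14, 3.14].

INTERFACE

Orientations are given as a rotation vector (axis times angle).
In Python, from workcell import monitor, viewer, job gives the robot as it stands. The module is installed in compiled form; this text tells all that it offers.
- The arm moves only by the tool step_arm, never from a script. Its argument "series" is one flat list of numbers, 4 for each row, row after row: the shift along the tool's x, y, z in m, then the turn about the tool's z in rad. A call has 1 to 8 rows; each row is the pose to reach, as a shift and turn from the pose commanded when the call began, along the tool's axes at that moment; what a row does not reach only later rows make up. A row lasts 1/8 s, in which the tool goes at most 62.5 mm and 10.7 degrees, less where a joint would pass 70% of its speed; a pose out of reach is approached as far as the arm can. A call with a gripper value outside its range is refused whole. "gripper" is the opening, from 0 (shut) to 1 (fully open), set as the call begins (left out, the last holds). The fingers move at their own pace and stop on an object; "newtons" is the grip in N (left out, the last holds). Time passes only in rows, so rows that repeat a pose let the fingers close. It gives the time, the measured TCP pose, the force, the opening and the grip force at its end, in the units of the state.
- monitor.read_state(): the state, without advancing time (a new reading comes with each control period).
- viewer.read_camera(name): name is "scene" or "top" or "wrist"; returns a dict with "image" (420x560x3 uint8, red, green, blue), "intrinsics" (3x3 intrinsics, pixels), "T" (4x4, takes a point from camera to world coordinates); the wrist camera has in their place "hand_eye" (4x4, takes a point from camera to tool coordinates, whose origin is the TCP and whose axes are the flange's). Camera axes: x right, y up, looking along -z (the intrinsics and any distortion apply to the point x, -y, -z); pixel columns grow to the right and rows downward; lengths in m; the calibration is good to about 2 mm. A picture is of the moment at which its call begins: read the wrist's pose just before it. There is no depth.
- job.finish_job(): hands the job in; it is judged then, once.
Trained networks look in a picture, given as the dict that the camera call returned (one of the last four; its "shot" number tells which), for a name from the list of things; names that differ only in an ending like _2 or _b are one class to them, and where a whole thing is asked for, a point or a joint stands for the part that bears it (a point fixed in the world has none). Each returns a list of dicts, best first, with "score" (0 to 1); they miss things now and then, are a little off and sometimes report something else, mostly with a low value. They report only what shows in the picture. A call takes as long as a camera call.
- viewer.boxes_of(picture, label): "extent" ([centre column, centre row, width, height] in pixels, round what is visible of it).
- viewer.spot_point(picture, label): "point" ([column, row] in pixels: a listed point, or the origin of a listed thing).
The state is a dict: "time": time; "q": joint angles; "joint_vel": joint speeds; "joint_torque": joint torques, N m; "tool_pos": TCP position; "tcp_rot": TCP orientation; "wrist_force": force on the tool from outside, world axes, zero at the start; "torque": the same for the moment, N m; "width": opening from 0.0 (shut) to 1.0 (fully open); "grip_force": force on a finger pad.
Only numpy, scipy, OpenCV 4.12 (cv2) and the standard library are available. Lean on these libraries where they do the work, as an engineer would, in place of code of your own. Each camera call takes 0.05 s, during which the arm holds its last target. There are 200 camera calls.

TASK

Check the wider of the two metal tube sleeves for wear: take the bore gauge from its stand, lower it into that sleeve until its collar sits down on the rim, then press the button on top fully down so that the plungers spring out against the wall, and let the button up again to lock them. Slowly lift the gauge straight out, without pushing it sideways, so that its reading is kept, and hang it upright in its stand again by the collar. Do not shift the small things lying about.

Things in the scene. Friction and masses are not known exactly. Their poses are not given: they have to be found in the camera images.
- gauge: Loose bore gauge, 0.4 kg, upright, 109 mm tall; origin at its nose (lowest point), z up. Upward: round head dia 30, two sprung plungers leaving it along own +x and -x 16 mm up; spigot dia 38 at 49-55 mm; collar dia 72 at 55-61 mm; black grip block 60 (own x) x 26 mm (own y) at 61-99 mm, grip across the 26; button on top of the block. Starts hung in the stand, plungers in.
- gauge_collar (a point): Centre of the underside of the gauge's collar, on its axis, 55 mm above the nose.
- gauge_grip (a point): Middle of the grip block, on the axis, 83 mm above the nose.
- clamp (a joint): Travel of the grey spring button on top of the gauge, 30 (own x) x 14 mm, in m: 0 up (up to 0.002 when gripped hard), 0.008 fully down; about 8 N hold it down, its spring lifts it again. Held fully down for half a second, it lets each plunger spring out with 1 to 2 N to the wall. Button up: each plunger stays put, but a sideways push over 1 N shifts it. Never press it outside the bore.
- clamp_top (a point): Middle of the button's top face, on the gauge's axis, 109 mm above the nose when up, 101 mm when fully down (2 mm above the grip block).
- plunger_a_tip (a point): Outer tip of the plunger on the gauge's +x side, 16.3 mm from the axis when fully in, 26.3 mm when fully out.
- plunger_b_tip (a point): The same on the -x side. The distance between both tips is the gauge's reading: 32.6 to 36 mm at the start, about 44 mm when touching the wider bore, 53 mm if let out in the open.
- sleeve_wide: The sleeve to be checked: fixed upright metal tube on a round foot 94 mm in diameter, 72 mm outside, 75 mm tall, round bore 44 mm in diameter, 65 mm deep. Origin at the centre of its underside.
- sleeve_wide_mouth (a point): Centre of the wider bore at the level of the rim, 75 mm above the desk.
- sleeve_narrow_mouth (a point): The same point of the other fixed sleeve, alike outside but with a bore of 34 mm: not to be used.
- stand: Fixed grey stand 100 mm deep, 94 mm wide, 75 mm tall: a level fork plate whose slot, 50 mm wide, opens to the stand's -x side; back wall at +x. Origin on the desk, straight below the seat.
- stand_seat (a point): Top of the fork plate at the middle of the slot, 75 mm above the desk: where the centre of the collar's underside rests when the gauge hangs in the stand, head down through the slot. The slot runs 29 mm further to +x and is open to -x.
- sample_cup: Bystander: small pale cup with a red screw lid, 51 mm across, 64 mm tall, loose; origin under its middle.
- tape_roll: Bystander: roll of surgical tape lying flat, 58 mm across, 25 mm tall, loose; origin under its middle.
- lancet_box: Bystander: small open carton 51 x 76 x 22 mm, loose; origin under its middle.

How it is judged:
By the outcome, as a careful person would: the job done as asked, in the order asked, and still so for the second after the job is handed in, with the robot touching nothing.
It also fails if it takes over 67 s, if anything falls off the work surface, if the arm or the gripper's body presses on something with over 40 N, if the wrist force passes 120 N, or if a joint passes its speed limit or range.

## Working session

There is one attempt and no reset: what is moved stays moved. The work goes in short steps, Python scripts to look and compute and a tool call to move; the robot and the scene stay as the last step left them, time stands still between calls to the robot, and variables do not carry over. Pictures are saved under pics/ and viewed, at most 10 in all, crops included, and the job is handed in when it is done.

Besides the shell and the picture viewer there is one more tool, called by a JSON object that holds its "method" and its "body". step_arm: Moves the arm, as the interface text tells. Its arguments: {"type":"object","properties":{"series":{"type":"array"},"gripper":{"type":"number"},"newtons":{"type":"number"}},"required":["series"]}

```bash
mkdir -p pics; cat > h.py <<'E'
import numpy as np, cv2
from scipy.spatial.transform import Rotation as R
from workcell import monitor, viewer, job
def shot(name, save=None):
    s=monitor.read_state(); p=viewer.read_camera(name)
    if 'T' in p: T=np.array(p['T'])
    else:
        W=np.eye(4); W[:3,:3]=R.from_rotvec(s['tcp_rot']).as_matrix(); W[:3,3]=s['tool_pos']
        T=W@np.array(p['hand_eye'])
    p['Tw']=T
    if save: cv2.imwrite('pics/'+save,cv2.cvtColor(np.array(p['image']),cv2.COLOR_RGB2BGR))
    return p
def ray(p,px):
    K=np.array(p['intrinsics']); d=np.linalg.inv(K)@np.array([px[0],px[1],1.])
    d=np.array([d[0],-d[1],-d[2]]); T=p['Tw']; return T[:3,3],T[:3,:3]@d
def at_z(p,px,z):
    o,d=ray(p,px); return o+d*(z-o[2])/d[2]
def pix(p,w):
    T=np.linalg.inv(p['Tw']); c=T[:3,:3]@np.array(w)+T[:3,3]; u=np.array(p['intrinsics'])@np.array([c[0],-c[1],-c[2]]); return u[:2]/u[2]
Z=dict(gauge_collar=.075,gauge_grip=.103,clamp_top=.129,sleeve_wide_mouth=.075,sleeve_narrow_mouth=.075,stand_seat=.075,sample_cup=0,tape_roll=0,lancet_box=0,sleeve_wide=0,stand=0)
def spots(p,names=Z,n=2):
    for k in names:
        for r in viewer.spot_point(p,k)[:n]:
            print(k,round(r['score'],2),np.round(r['point'],1),np.round(at_z(p,r['point'],Z[k]),4))
E
python3 - <<'E'
from h import *
s=monitor.read_state(); print(s)
for c in ('top','scene'):
    p=shot(c,c+'.png'); print(c,{k:v for k,v in p.items() if k not in('image',)}); spots(p)
E
```

```text
{'time': 0.0, 'q': array([ 1.09608738e+00,  2.64744314e-01,  1.60539725e+00, -1.27936338e-05,
        1.27369343e+00, -3.68704492e-02]), 'joint_vel': array([-0.00022623, -0.00146832,  0.00108878, -0.00028053, -0.00012182,
       -0.00016202]), 'joint_torque': array([-1.07398875e-03, -5.15086234e+01, -3.67329919e+01, -1.20027735e-04,
        1.27780953e-02, -3.84421199e-06]), 'tool_pos': array([0.28583715, 0.61067412, 0.22995543]), 'tcp_rot': array([-0.68214793, -3.06606865,  0.00341192]), 'wrist_force': array([ 0.35246244, -0.43385522, -0.0212388 ]), 'torque': array([-0.04130047, -0.01181783, -0.01750727]), 'grip_force': 0.0, 'width': 0.9986816410275694}
top {'intrinsics': array([[397.32341992,   0.        , 278.17914959],
       [  0.        , 397.32341992, 203.46287061],
       [  0.        ,   0.        ,   1.        ]]), 'T': array([[ 0.00290696,  0.99582244, -0.09126458,  0.42298589],
       [-0.99998568,  0.00330497,  0.00421025,  0.00850334],
       [ 0.00449429,  0.09125104,  0.99581778,  1.08198523],
       [ 0.        ,  0.        ,  0.        ,  1.        ]]), 'shot': 1, '
[... 1923 characters left out ...]
  181.6] [ 0.5044 -0.2453  0.129 ]
clamp_top 0.58 [339.9 202.5] [ 0.4205 -0.1215  0.129 ]
sleeve_wide_mouth 0.92 [190.6 277.2] [0.5054 0.2466 0.075 ]
sleeve_narrow_mouth 0.75 [255.7 235.4] [0.532  0.0466 0.075 ]
stand_seat 0.58 [339.9 200.2] [ 0.5021 -0.2496  0.075 ]
stand_seat 0.48 [255.7 238.6] [0.521  0.0579 0.075 ]
sample_cup 0.61 [339.6 228.6] [ 0.4885 -0.2323  0.    ]
sample_cup 0.57 [251.2 232.6] [ 0.6614 -0.0629  0.    ]
tape_roll 0.84 [344.  265.3] [ 0.3741 -0.0759  0.    ]
tape_roll 0.73 [191.8 310.4] [0.51   0.2506 0.    ]
lancet_box 0.89 [289.  216.3] [ 0.651  -0.2103  0.    ]
sleeve_wide 0.79 [193.2 309.8] [0.5094 0.2477 0.    ]
stand 0.94 [339.9 226.5] [ 0.4952 -0.2441  0.    ]
```

View pics/top.png

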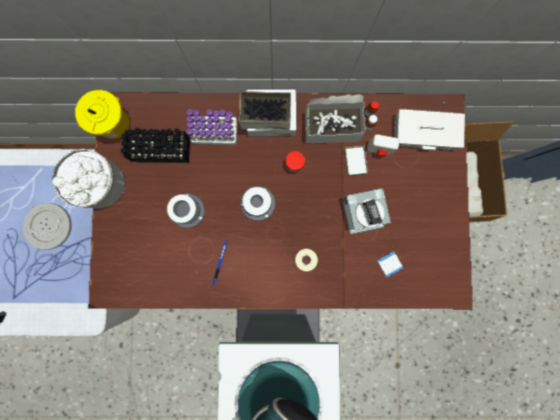

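View pics/scene.png

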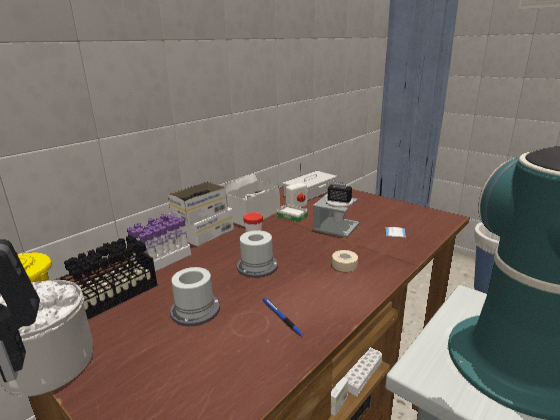

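The top picture shows the wide sleeve at (182,208), the narrow one at (257,200), the gauge in its stand at (373,210), the cup at (295,160) and the tape at (306,260). I'll go above the gauge for a close look.

```bash
cat >> h.py <<'E'
def rel(target=None,yaw=None):
    """shift in tool axes to world target; yaw = desired world angle (deg) of tool y, mod 180"""
    s=monitor.read_state(); M=R.from_rotvec(s['tcp_rot']).as_matrix()
    if target is not None: print('shift',np.round(M.T@(np.array(target)-s['tool_pos']),4))
    a=np.degrees(np.arctan2(M[1,1],M[0,1])); print('tool y ang',round(a,2),'pos',np.round(s['tool_pos'],4),'q1,q6',np.round(s['q'][[0,5]],3),'t',s['time'])
    if yaw is not None:
        d=(a-yaw+90)%180-90   # tool z is down: turn about it lowers the world angle
        print('turn',round(np.radians(d),4))
E
python3 - <<'E'
from h import *
rel([.45,-.235,.30],90)
im=cv2.imread('pics/top.png'); cv2.imwrite('pics/crop.png',cv2.resize(im[180:245,330:410],None,fx=9,fy=9,interpolation=cv2.INTER_CUBIC))
E
```

```text
shift [-0.5072 -0.6971 -0.0687]
tool y ang 64.92 pos [0.2862 0.6113 0.2313] q1,q6 [ 1.096 -0.037] t 1.2
turn -0.4378
```

View pics/crop.png

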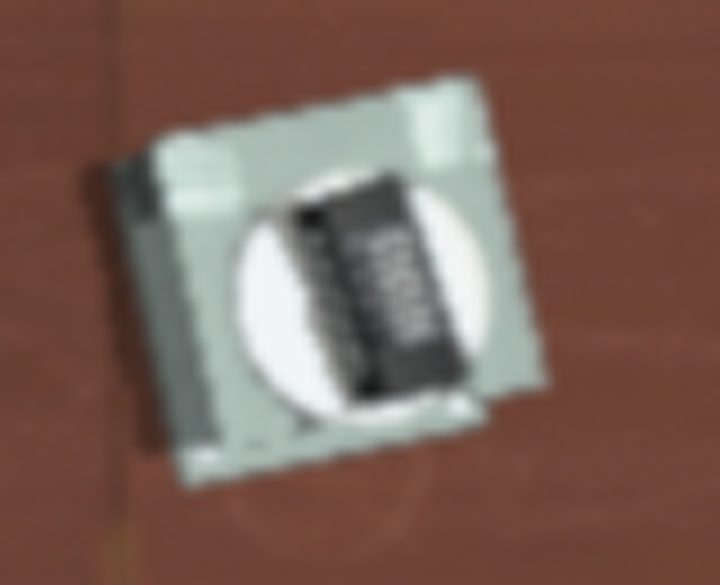

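The crop shows the block tilted about 15° in the picture, and the stand about the same. The stand's slot opens toward −x, so the tool's y should point at about −75°.

{"method": "step_arm", "body": {"series": [-0.507,-0.697,-0.069,1.4,-0.507,-0.697,-0.069,1.4,-0.507,-0.697,-0.069,1.4,-0.507,-0.697,-0.069,1.4,-0.507,-0.697,-0.069,1.4,-0.507,-0.697,-0.069,1.4,-0.507,-0.697,-0.069,1.4,-0.507,-0.697,-0.069,1.4], "gripper": 1}}

```text
time: 2.2
tool_pos: [0.3809, 0.1202, 0.2718]
tcp_rot: [2.5, 1.902, 0.003]
wrist_force: [1.1, 0.3, 0.5]
width: 1.002
grip_force: 0.0
```

```bash
python3 - <<'E'
from h import *
rel([.46,-.235,.30],-75)
E
```

```text
shift [-0.3212  0.171  -0.0281]
tool y ang -15.47 pos [0.3809 0.1202 0.2718] q1,q6 [0.243 0.513] t 2.2
turn 1.039
```

{"method": "step_arm", "body": {"series": [-0.32,0.17,-0.028,1.04,-0.32,0.17,-0.028,1.04,-0.32,0.17,-0.028,1.04,-0.32,0.17,-0.028,1.04,-0.32,0.17,-0.028,1.04,-0.32,0.17,-0.028,1.04,-0.32,0.17,-0.028,1.04,-0.32,0.17,-0.028,1.04]}}

```text
time: 3.2
tool_pos: [0.46, -0.2311, 0.2989]
tcp_rot: [-3.113, -0.413, 0.001]
wrist_force: [-0.0, 0.2, -0.2]
width: 1.002
grip_force: 0.0
```

```bash
python3 - <<'E'
from h import *
rel([.46,-.235,.30],-75)
p=shot('wrist','w1.png'); print(p['hand_eye'],p['intrinsics'][0])
spots(p,['gauge_collar','gauge_grip','clamp_top','stand_seat','stand'])
rel()
E
```

```text
shift [-0.001   0.0037 -0.0011]
tool y ang -74.88 pos [ 0.46   -0.2311  0.2989] q1,q6 [-0.514  0.793] t 3.2
turn 0.0021
[[ 1.04209131e-03  9.60158313e-01  2.79454699e-01  7.12181779e-02]
 [ 9.99999428e-01 -1.06747837e-03 -6.13426147e-05  9.43003808e-04]
 [ 2.39413226e-04  2.79454603e-01 -9.60158876e-01 -1.42444107e-01]
 [ 0.00000000e+00  0.00000000e+00  0.00000000e+00  1.00000000e+00]] [337.21290147   0.         276.84260148]
gauge_collar 0.83 [280.4 150.2] [ 0.4918 -0.2272  0.075 ]
gauge_grip 0.87 [281.7 149.5] [ 0.4956 -0.2272  0.103 ]
clamp_top 0.65 [284.2 154.3] [ 0.4946 -0.2295  0.129 ]
stand_seat 0.39 [285.3 154.9] [ 0.4883 -0.2336  0.075 ]
tool y ang -74.78 pos [ 0.4604 -0.2304  0.2994] q1,q6 [-0.512  0.793] t 3.5
```

View pics/w1.png

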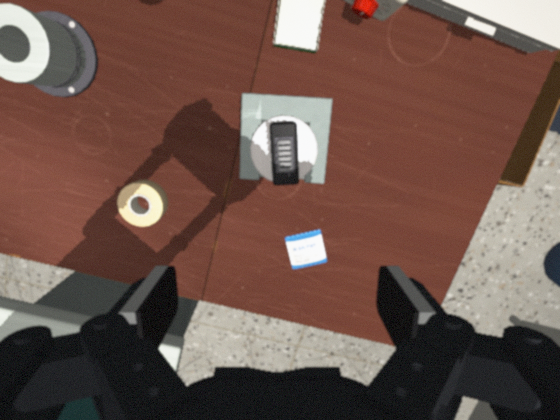

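The wrist picture shows the gauge block at (285,153), tilted a few degrees from image vertical, with the stand square in view at (286,139). I'll measure the block's outline.

```bash
cat >> h.py <<'E'
def block(p,box,z,thr=75):
    c0,r0,c1,r1=box; g=np.array(p['image'])[r0:r1,c0:c1].max(2)
    m=cv2.morphologyEx((g<thr).astype('uint8'),cv2.MORPH_CLOSE,np.ones((13,13)))
    cs=max(cv2.findContours(m,0,2)[0],key=cv2.contourArea)[:,0]+[c0,r0]
    w=np.array([at_z(p,q,z)[:2] for q in cs]).astype('float32')*1000
    r=cv2.minAreaRect(w); b=cv2.boxPoints(r); e=b[1]-b[0]; f=b[2]-b[1]; L=e if np.linalg.norm(e)>np.linalg.norm(f) else f
    print('block c',np.round(r[0],1),'size',np.round(r[1],1),'long axis deg',round(np.degrees(np.arctan2(L[1],L[0]))%180,1))
def white(p,box,z,thr=200):
    c0,r0,c1,r1=box; g=np.array(p['image'])[r0:r1,c0:c1].min(2)
    cs=max(cv2.findContours((g>thr).astype('uint8'),0,2)[0],key=cv2.contourArea)[:,0]+[c0,r0]
    w=np.array([at_z(p,q,z)[:2] for q in cv2.convexHull(cs.astype('int32'))[:,0]]).astype('float32')*1000
    print('white circ',cv2.minEnclosingCircle(w),cv2.fitEllipse(w))
def silver(p,box,z):
    pass
E
python3 - <<'E'
from h import *
p=shot('wrist')
for t in (50,65,80): block(p,(262,112,306,195),.122,t)
for t in (195,210,225): white(p,(245,105,325,188),.081,t)
E
```

```text
block c [ 476.8 -235.1] size [20.3 23.1] long axis deg 105.3
block c [ 494.  -229.1] size [58.3 23.6] long axis deg 19.8
block c [ 494.1 -229.8] size [58.4 24.4] long axis deg 17.8
white circ ((503.4960021972656, -236.57069396972656), 33.11293029785156) ((507.7155456542969, -238.57376098632812), (36.917274475097656, 64.37789154052734), 151.70208740234375)
white circ ((504.9811096191406, -236.96881103515625), 31.938838958740234) ((508.5469970703125, -238.821044921875), (34.06641387939453, 61.79568862915039), 152.6934356689453)
white circ ((505.80908203125, -237.01419067382812), 31.52949333190918) ((508.8547058105469, -238.7965545654297), (32.52774429321289, 61.28082275390625), 153.28103637695312)
```

```bash
python3 - <<'E'
from h import *
rel([.494,-.2295,.090],-71.5)
E
```

```text
shift [0.0327 0.0077 0.2094]
tool y ang -74.8 pos [ 0.4604 -0.2306  0.2993] q1,q6 [-0.513  0.793] t 3.55
turn -0.0575
```

{"method": "step_arm", "body": {"series": [0.033,0.008,0.04,-0.058,0.033,0.008,0.08,-0.058,0.033,0.008,0.12,-0.058,0.033,0.008,0.15,-0.058,0.033,0.008,0.175,-0.058,0.033,0.008,0.195,-0.058,0.033,0.008,0.209,-0.058,0.033,0.008,0.209,-0.058], "gripper": 1}}

```text
time: 4.55
tool_pos: [0.4935, -0.23, 0.0891]
tcp_rot: [-3.1, -0.504, 0.003]
wrist_force: [1.1, -0.2, -0.2]
width: 0.999
grip_force: 0.0
```

```bash
python3 - <<'E'
from h import *
rel([.494,-.2295,.090],-71.5)
shot('wrist','w2.png')
E
```

```text
shift [ 0.0006 -0.0003 -0.0009]
tool y ang -71.54 pos [ 0.4935 -0.23    0.0891] q1,q6 [-0.482  0.767] t 4.55
turn -0.0007
```

View pics/w2.png

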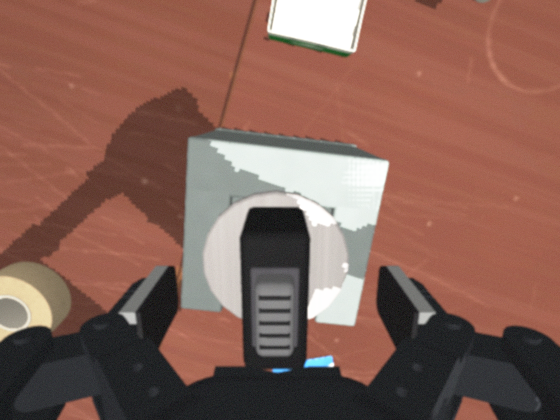

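The block is upright in the picture and centred between the fingers (column 275). The stand is turned about 6° relative to it. Gripping.

{"method": "step_arm", "body": {"series": [0,0,0,0,0,0,0,0,0,0,0,0,0,0,0,0,0,0,0,0,0,0,0,0], "gripper": 0, "newtons": 40}}

```text
time: 5.35
tool_pos: [0.4955, -0.231, 0.0927]
tcp_rot: [3.1, 0.503, 0.004]
wrist_force: [-2.5, 2.2, 9.4]
width: 0.616
grip_force: 42.2
```

```bash
python3 - <<'E'
from h import *
s=monitor.read_state(); print(s['width'],s['grip_force'],s['wrist_force'])
rel([.47,-.20,.25],-71.5)
E
```

```text
0.6158507699787094 42.24278430920094 [-2.50204598  2.24555989  9.36574577]
shift [-0.0141 -0.0372 -0.1574]
tool y ang -71.58 pos [ 0.4955 -0.231   0.0927] q1,q6 [-0.482  0.767] t 5.35
turn -0.0014
```

```bash
python3 - <<'E'
from h import *
a=shot('wrist')['image']; b=shot('scene')['image']
im=np.hstack([cv2.resize(np.array(a),(400,300)),cv2.resize(np.array(b)[130:260,260:433],(400,300))])
cv2.imwrite('pics/w3.png',im[:,:,::-1])
s=monitor.read_state(); print(s['width'],s['grip_force'],s['wrist_force'],s['tool_pos'])
E
```

```text
0.6133794652251969 42.242343756370246 [-1.09993804  2.65016138  9.25160383] [ 0.49554168 -0.23099141  0.09274403]
```

View pics/w3.png

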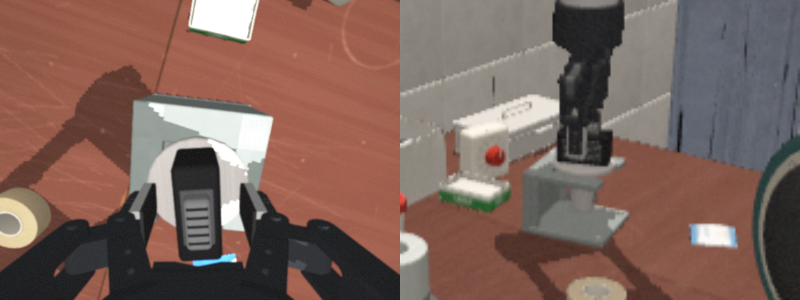

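The fingers stopped at a 52 mm opening. Their tips, swinging forward, have landed on the collar. I'll open a little, rise 10 mm and close again.

{"method": "step_arm", "body": {"series": [0,0,0,0,0,0,-0.01,0,0,0,-0.01,0], "gripper": 0.8}}

```text
time: 5.82
tool_pos: [0.4952, -0.2312, 0.1014]
tcp_rot: [3.1, 0.503, 0.003]
wrist_force: [-0.0, -0.1, 0.6]
width: 0.803
grip_force: 0.0
```

{"method": "step_arm", "body": {"series": [0,0,0,0,0,0,0,0,0,0,0,0,0,0,0,0,0,0,0,0,0,0,0,0], "gripper": 0, "newtons": 40}}

```text
time: 6.58
tool_pos: [0.4953, -0.2312, 0.1024]
tcp_rot: [3.1, 0.503, 0.003]
wrist_force: [-2.4, 1.2, 11.2]
width: 0.599
grip_force: 41.5
```

The stop opening didn't change with height, so the fingers may be on the block after all. I'll lift 10 mm to test that and look.

{"method": "step_arm", "body": {"series": [0,0,-0.004,0,0,0,-0.008,0,0,0,-0.01,0,0,0,-0.01,0]}}

```text
time: 7.08
tool_pos: [0.494, -0.2305, 0.1097]
tcp_rot: [-3.101, -0.503, 0.001]
wrist_force: [-0.0, 0.3, -3.4]
width: 0.592
grip_force: 42.3
```

```bash
python3 - <<'E'
from h import *
p=shot('wrist','w4.png')
spots(p,['gauge_collar','clamp_top'])
b=shot('scene'); spots(b,['gauge_collar','clamp_top'])
a=np.array(p['image'])[120:400,100:460]; b=np.array(b['image'])[150:240,300:400]
im=np.hstack([a,cv2.resize(b,(311,280),interpolation=cv2.INTER_CUBIC)])
cv2.imwrite('pics/w4.png',im[:,:,::-1])
s=monitor.read_state(); print(s['width'],s['grip_force'],s['wrist_force'],s['tool_pos'])
E
```

```text
clamp_top 0.79 [278.2 300.3] [ 0.4913 -0.233   0.129 ]
gauge_collar 0.85 [339.7 199.2] [ 0.5066 -0.2555  0.075 ]
clamp_top 0.74 [338.  220.3] [ 0.369  -0.0355  0.129 ]
0.5908676208339786 42.3494782531634 [ 0.1483237  -0.2172458  -5.53734684] [ 0.49421299 -0.23056543  0.10999482]
```

View pics/w4.png

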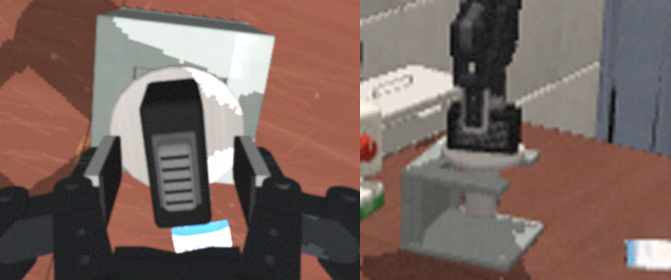

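Lifting worked: the picture shows the collar clear of the fork plate, and the wrist carries about 4 N. I'll lift it straight up and then carry it to a look-out beside the wide sleeve.

{"method": "step_arm", "body": {"series": [0,0,-0.02,0,0,0,-0.045,0,0,0,-0.07,0,0,0,-0.09,0,0,0,-0.105,0,0,0,-0.11,0,0,0,-0.11,0]}}

```text
time: 8.25
tool_pos: [0.4942, -0.2306, 0.22]
tcp_rot: [-3.101, -0.503, 0.0]
wrist_force: [-0.8, -0.5, -4.1]
width: 0.588
grip_force: 44.1
```

{"method": "step_arm", "body": {"series": [0.004,-0.03,0,0,0.012,-0.08,0,0,0.02,-0.14,0,0,0.028,-0.2,0,0,0.036,-0.26,0,0,0.045,-0.32,0,0,0.053,-0.38,0,0,0.06,-0.43,0,0]}}

```text
time: 9.25
tool_pos: [0.4138, 0.1981, 0.2191]
tcp_rot: [3.101, 0.505, -0.002]
wrist_force: [1.2, 0.7, -4.6]
width: 0.59
grip_force: 44.0
```

{"method": "step_arm", "body": {"series": [0.002,-0.02,0,0,0.002,-0.02,0,0,0.002,-0.02,0,0]}}

```text
time: 9.62
tool_pos: [0.4104, 0.2151, 0.2193]
tcp_rot: [3.1, 0.503, -0.002]
wrist_force: [0.1, -0.1, -4.1]
width: 0.593
grip_force: 44.0
```

```bash
python3 - <<'E'
from h import *
s=monitor.read_state(); print(s['width'],s['grip_force'],s['wrist_force'])
rel([.506,.248,.22],-71.5)
p=shot('wrist','w5.png'); Z['gauge_grip']=.22; Z['clamp_top']=.22
spots(p,['sleeve_wide_mouth','sleeve_narrow_mouth','sleeve_wide','clamp_top'])
E
```

```text
0.5928052610388173 44.01674770982936 [ 0.11810995 -0.09979331 -4.0705696 ]
shift [ 0.101  -0.0009 -0.0008]
tool y ang -71.56 pos [0.4104 0.2151 0.2193] q1,q6 [0.429 1.679] t 9.625
turn -0.001
sleeve_wide_mouth 0.95 [274.8  77.4] [0.5026 0.2465 0.075 ]
sleeve_wide 0.89 [271.   80.5] [0.5049 0.2518 0.    ]
clamp_top 0.9 [278.4 297.7] [0.3984 0.2093 0.22  ]
clamp_top 0.16 [277.1 269.5] [0.4121 0.2145 0.22  ]
```

View pics/w5.png

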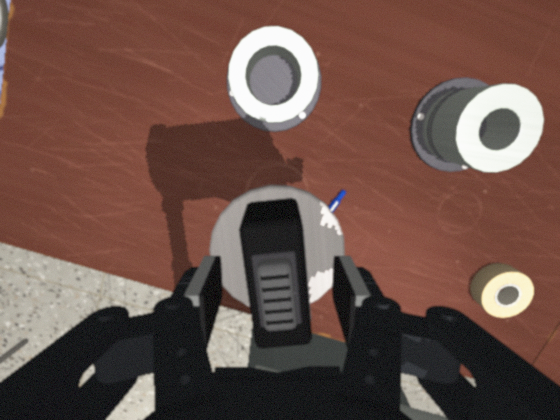

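The wide sleeve's rim is at (274,77) with a clearly larger bore; the narrow one is at (500,128). The gauge's collar is centred at about (277,248), its top edge is at row 186, and the block is yawed a few degrees. I'll fit the rim and the collar.

```bash
cat >> h.py <<'E'
def circ(p,box,z,thr,inner=False):
    c0,r0,c1,r1=box; g=np.array(p['image'])[r0:r1,c0:c1].min(2); m=(g>thr).astype('uint8')
    cs,h=cv2.findContours(m,cv2.RETR_CCOMP,cv2.CHAIN_APPROX_NONE)
    for i in sorted(range(len(cs)),key=lambda i:-cv2.contourArea(cs[i]))[:3]:
        w=np.array([at_z(p,q,z)[:2] for q in cs[i][:,0]+[c0,r0]]).astype('float32')*1000
        if len(w)>20: print('hole' if h[0][i][3]>=0 else 'outer',[np.round(v,1) for v in cv2.fitEllipse(w)])
def tool_pt(p,px,depth_z):
    s=monitor.read_state(); M=R.from_rotvec(s['tcp_rot']).as_matrix(); return np.round(1000*M.T@(at_z(p,px,depth_z)-s['tool_pos']),1)
E
python3 - <<'E'
from h import *
p=shot('wrist'); 
for t in (150,180): circ(p,(215,15,335,140),.075,t)
z=monitor.read_state()['tool_pos'][2]-.0214
print([tool_pt(p,q,z) for q in ((277,186),(210,245),(344,245))], tool_pt(p,(278,298),z+.048))
print([tool_pt(p,q,z+.038) for q in ((270,203),(284,343))])
E
```

```text
outer [array([502.9, 248. ]), array([70.5, 72.5]), np.float64(157.2)]
hole [array([503.5, 248.4]), array([44.3, 44.4]), np.float64(138.9)]
outer [array([503.1, 248.1]), array([69.8, 71.8]), np.float64(157.0)]
hole [array([503.4, 248.4]), array([44.9, 45. ]), np.float64(8.8)]
[array([35.9,  1.2, 21.4]), array([  4.5, -33.8,  21.4]), array([ 4.6, 36.1, 21.4])] [  2.    1.6 -26.6]
[array([ 37.4,  -1.6, -16.6]), array([-26.2,   4.3, -16.6])]
```

{"method": "step_arm", "body": {"series": [0.03,-0.003,0,0,0.065,-0.003,0,0,0.09,-0.003,0.01,0,0.0977,-0.0034,0.02,0,0.0977,-0.0034,0.03,0,0.0977,-0.0034,0.035,0,0.0977,-0.0034,0.035,0]}}

```text
time: 10.8
tool_pos: [0.5012, 0.2496, 0.1845]
tcp_rot: [3.101, 0.503, -0.003]
wrist_force: [0.3, -0.1, -3.5]
width: 0.585
grip_force: 43.9
```

```bash
python3 - <<'E'
from h import *
p=shot('wrist'); z=monitor.read_state()['tool_pos'][2]-.0214; Z['clamp_top']=z+.048; Z['gauge_collar']=z
rel([.502,.2493,.15],-71.5); spots(p,['clamp_top','gauge_collar'])
a=np.array(p['image'])
b=shot('scene'); b=np.array(b['image'])[150:330,120:260]
im=np.hstack([a[:,60:460],cv2.resize(b,(326,420),interpolation=cv2.INTER_CUBIC)]); cv2.imwrite('pics/w6.png',im[:,:,::-1])
E
```

```text
shift [0.0001 0.0006 0.0351]
tool y ang -71.55 pos [0.5017 0.2498 0.1851] q1,q6 [0.418 1.666] t 10.85
turn -0.0009
clamp_top 0.76 [276.3 299.2] [0.5033 0.2494 0.2117]
```

View pics/w6.png

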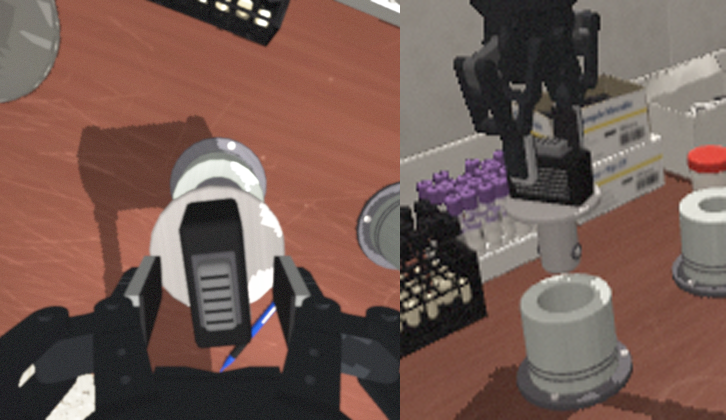

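The gauge hangs straight above the sleeve, with its head at (560,250) over the mouth at (567,295). I'll lower it.

{"method": "step_arm", "body": {"series": [0,0,0.01,0,0,0,0.02,0,0,0,0.028,0,0,0,0.034,0,0,0,0.038,0,0,0,0.04,0,0,0,0.04,0]}}

```text
time: 11.88
tool_pos: [0.5025, 0.25, 0.1452]
tcp_rot: [3.101, 0.503, 0.0]
wrist_force: [0.9, -0.1, -3.8]
width: 0.588
grip_force: 43.9
```

{"method": "step_arm", "body": {"series": [0,0,0.007,0,0,0,0.014,0,0,0,0.02,0,0,0,0.026,0,0,0,0.031,0,0,0,0.034,0,0,0,0.034,0]}}

```text
time: 12.75
tool_pos: [0.5022, 0.2499, 0.1109]
tcp_rot: [3.101, 0.503, -0.001]
wrist_force: [0.8, -0.3, -4.1]
width: 0.589
grip_force: 43.9
```

```bash
python3 -c "
from h import *
s=monitor.read_state(); print(s['tool_pos'],s['wrist_force'],s['torque'])"
```

```text
[0.50224612 0.24992182 0.11087842] [ 0.75641782 -0.33817993 -4.14555431] [-0.01522293 -0.02890827 -0.01818495]
```

{"method": "step_arm", "body": {"series": [0,0,0.002,0,0,0,0.004,0,0,0,0.006,0,0,0,0.007,0,0,0,0.007,0]}}

```text
time: 13.38
tool_pos: [0.5023, 0.2499, 0.104]
tcp_rot: [3.101, 0.503, -0.0]
wrist_force: [-0.1, 0.1, -4.9]
width: 0.59
grip_force: 43.9
```

{"method": "step_arm", "body": {"series": [0,0,0.001,0,0,0,0.0015,0,0,0,0.0015,0]}}

```text
time: 13.75
tool_pos: [0.5026, 0.2501, 0.103]
tcp_rot: [-3.101, -0.503, -0.0]
wrist_force: [-0.6, 0.7, -2.1]
width: 0.591
grip_force: 44.6
```

{"method": "step_arm", "body": {"series": [0,0,0.001,0,0,0,0.001,0,0,0,0.001,0]}}

```text
time: 14.12
tool_pos: [0.5027, 0.2502, 0.1029]
tcp_rot: [-3.101, -0.503, -0.001]
wrist_force: [-2.6, -2.1, 5.5]
width: 0.592
grip_force: 46.7
```

It's seated on the rim. Releasing, rising and closing the fingers.

{"method": "step_arm", "body": {"series": [0,0,0,0,0,0,0,0,0,0,0,0,0,0,0,0], "gripper": 1}}

```text
time: 14.62
tool_pos: [0.5026, 0.25, 0.1017]
tcp_rot: [-3.101, -0.503, -0.0]
wrist_force: [-0.7, 0.3, -0.6]
width: 0.998
grip_force: 0.0
```

{"method": "step_arm", "body": {"series": [0,0,-0.02,0,0,0,-0.045,0,0,0,-0.07,0,0,0,-0.08,0,0,0,-0.08,0]}}

```text
time: 15.25
tool_pos: [0.5029, 0.2502, 0.1822]
tcp_rot: [-3.101, -0.503, -0.002]
wrist_force: [-1.6, -0.2, -0.8]
width: 1.0
grip_force: 0.0
```

{"method": "step_arm", "body": {"series": [0,0,0,0,0,0,0,0,0,0,0,0,0,0,0,0,0,0,0,0,0,0,0,0,0,0,0,0], "gripper": 0}}

```text
time: 16.12
tool_pos: [0.5024, 0.25, 0.1817]
tcp_rot: [-3.101, -0.503, -0.0]
wrist_force: [0.2, 0.4, -0.1]
width: -0.004
grip_force: 0.0
```

```bash
python3 - <<'E'
from h import *
p=shot('wrist','x.png'); Z.update(clamp_top=.129,gauge_collar=.081)
rel([.503,.2495,.14],-71.5); spots(p,['clamp_top','gauge_collar'])
s=monitor.read_state(); print(s['width'],s['wrist_force'])
cv2.imwrite('pics/w7.png',np.array(p['image'])[:,:,::-1])
E
```

```text
shift [0.0004 0.0007 0.0417]
tool y ang -71.56 pos [0.5024 0.25   0.1817] q1,q6 [0.417 1.666] t 16.175
turn -0.0011
clamp_top 0.55 [276.6 230.8] [0.5038 0.2496 0.129 ]
0.0029777131010204484 [-0.13010896  0.06181091 -0.36821277]
```

View pics/w7.png

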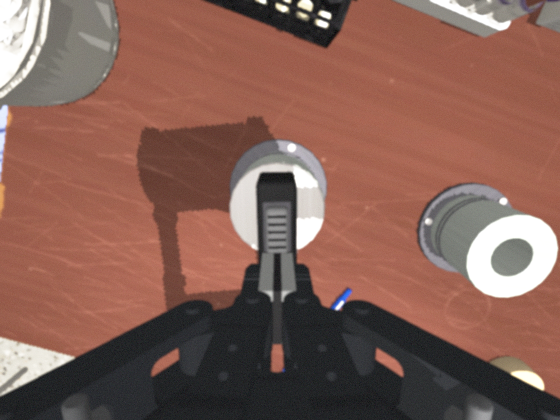

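The gauge is standing in the wide sleeve with its collar on the rim, and the button at (277,230) is under the closed fingers. Now the press.

{"method": "step_arm", "body": {"series": [0.001,0,0.015,0,0.001,0,0.03,0,0.001,0,0.04,0,0.001,0,0.047,0,0.001,0,0.05,0,0.001,0,0.05,0]}}

```text
time: 17.02
tool_pos: [0.5034, 0.2504, 0.1316]
tcp_rot: [3.101, 0.503, -0.0]
wrist_force: [-0.3, -0.2, -0.5]
width: 0.001
grip_force: 0.0
```

{"method": "step_arm", "body": {"series": [0,0,0.002,0,0,0,0.004,0,0,0,0.006,0,0,0,0.008,0,0,0,0.0095,0,0,0,0.0095,0]}}

```text
time: 17.77
tool_pos: [0.5038, 0.2505, 0.1228]
tcp_rot: [-3.101, -0.503, -0.002]
wrist_force: [-1.5, -1.3, 6.0]
width: 0.002
grip_force: 2.9
```

{"method": "step_arm", "body": {"series": [0,0,0.001,0,0,0,0.002,0,0,0,0.003,0,0,0,0.003,0]}}

```text
time: 18.27
tool_pos: [0.5038, 0.2505, 0.1209]
tcp_rot: [-3.101, -0.503, -0.002]
wrist_force: [-2.8, -1.6, 11.3]
width: -0.001
grip_force: 5.6
```

{"method": "step_arm", "body": {"series": [0,0,0.001,0,0,0,0.0015,0,0,0,0.0015,0,0,0,0.0015,0,0,0,0.0015,0,0,0,0.0015,0,0,0,0.0015,0,0,0,0.0015,0]}}

```text
time: 19.27
tool_pos: [0.5039, 0.2505, 0.1208]
tcp_rot: [-3.101, -0.503, -0.002]
wrist_force: [-6.5, -2.2, 18.3]
width: -0.003
grip_force: 9.2
```

The button is at its stop (the height holds while the force climbs) and has been held for over 0.5 s. Letting it up gently.

{"method": "step_arm", "body": {"series": [0,0,-0.001,0,0,0,-0.002,0,0,0,-0.003,0,0,0,-0.004,0,0,0,-0.006,0,0,0,-0.01,0,0,0,-0.016,0,0,0,-0.025,0]}}

```text
time: 20.27
tool_pos: [0.5028, 0.25, 0.1424]
tcp_rot: [3.101, 0.503, -0.003]
wrist_force: [0.4, 0.3, 0.4]
width: -0.002
grip_force: 0.0
```

{"method": "step_arm", "body": {"series": [0,0,-0.02,0,0,0,-0.037,0,0,0,-0.037,0,0,0,-0.037,0,0,0,-0.037,0], "gripper": 1}}

```text
time: 20.9
tool_pos: [0.5027, 0.25, 0.1787]
tcp_rot: [3.101, 0.503, -0.003]
wrist_force: [-0.3, 0.4, 0.2]
width: 0.997
grip_force: 0.0
```

```bash
python3 - <<'E'
from h import *
p=shot('wrist'); s=monitor.read_state(); print(s['width'],s['wrist_force'])
spots(p,['clamp_top','gauge_collar','sleeve_wide_mouth']); Z.update(clamp_top=.129,gauge_collar=.081); spots(p,['clamp_top','gauge_collar'])
bx=(255,155,310,262)
for t in (60,75,90): block(p,bx,.119,t)
# button: grey inside dark
rel([.503,.2495,.1025],-71.5)
E
```

```text
1.0002260083716183 [-0.55033564 -0.1775661   0.01125888]
clamp_top 0.6 [276.1 235.2] [0.5022 0.2493 0.129 ]
sleeve_wide_mouth 0.35 [275.6 233.4] [0.4843 0.2438 0.075 ]
clamp_top 0.6 [276.1 235.2] [0.5022 0.2493 0.129 ]
block c [508.6 252.2] size [57.4 26.1] long axis deg 18.5
block c [508.6 252.2] size [57.4 26.1] long axis deg 18.5
block c [508.6 252.2] size [57.4 26.1] long axis deg 18.5
shift [-0.0004  0.0006  0.0768]
tool y ang -71.56 pos [0.5032 0.2503 0.1793] q1,q6 [0.417 1.666] t 21.2
turn -0.0011
```

Centred and aligned. I'll go down and regrip.

{"method": "step_arm", "body": {"series": [0,0,0.015,0,0,0,0.03,0,0,0,0.045,0,0,0,0.058,0,0,0,0.068,0,0,0,0.074,0,0,0,0.076,0,0,0,0.076,0]}}

```text
time: 22.2
tool_pos: [0.5036, 0.2504, 0.104]
tcp_rot: [-3.101, -0.503, -0.001]
wrist_force: [-0.1, -0.2, -0.3]
width: 1.002
grip_force: 0.0
```

{"method": "step_arm", "body": {"series": [0,0,0,0,0,0,0,0,0,0,0,0,0,0,0,0,0,0,0,0,0,0,0,0], "gripper": 0, "newtons": 40}}

```text
time: 22.95
tool_pos: [0.5049, 0.251, 0.1063]
tcp_rot: [-3.1, -0.503, -0.006]
wrist_force: [-1.4, -1.1, 8.8]
width: 0.59
grip_force: 42.2
```

{"method": "step_arm", "body": {"series": [0,0,-0.0005,0,0,0,-0.001,0,0,0,-0.001,0]}}

```text
time: 23.32
tool_pos: [0.5048, 0.2509, 0.1064]
tcp_rot: [-3.1, -0.503, -0.005]
wrist_force: [0.7, -0.4, 6.9]
width: 0.59
grip_force: 41.6
```

```bash
cat >> h.py <<'E'
def force(n=6):
    F=[];P=[];Q=[]
    for i in range(n): s=monitor.read_state(); F.append(s['wrist_force']);P.append(s['tool_pos']);Q.append(s['torque']); viewer.read_camera('wrist')
    M=R.from_rotvec(s['tcp_rot']).as_matrix(); f=np.mean(F,0)
    print('F world',np.round(f,2),'std',np.round(np.std(F,0),2),'tool',np.round(M.T@f,2),'T',np.round(M.T@np.mean(Q,0),3),'pos',np.round(np.mean(P,0),4),s['tcp_rot'].round(4),s['width'],s['time'])
E
python3 -c "
from h import *
force()"
```

```text
F world [ 0.67 -0.12  6.93] std [0.62 0.29 0.16] tool [ 0.62  0.33 -6.93] T [-0.036  0.06   0.009] pos [0.5048 0.2509 0.1064] [-3.1002 -0.5032 -0.0053] 0.590749321792304 23.575
```

{"method": "step_arm", "body": {"series": [0,0,-0.0005,0,0,0,-0.001,0,0,0,-0.0015,0,0,0,-0.002,0,0,0,-0.002,0]}}

```text
time: 24.25
tool_pos: [0.5034, 0.2503, 0.1065]
tcp_rot: [-3.101, -0.503, -0.0]
wrist_force: [3.0, 0.1, 2.1]
width: 0.586
grip_force: 41.3
```

```bash
python3 -c "
from h import *
force()"
```

```text
F world [3.4  1.25 1.93] std [0.31 0.77 0.47] tool [ 3.62 -0.11 -1.93] T [0.031 0.588 0.013] pos [0.5034 0.2503 0.1066] [ 3.101   0.5033 -0.    ] 0.5881858153997485 24.5
```

{"method": "step_arm", "body": {"series": [0.0005,0,0,0,0.001,0,0,0,0.001,0,0,0]}}

```text
time: 24.92
tool_pos: [0.5038, 0.2505, 0.1065]
tcp_rot: [3.101, 0.503, -0.002]
wrist_force: [1.8, 0.6, 2.4]
width: 0.591
grip_force: 41.7
```

```bash
python3 -c "
from h import *
force()"
```

```text
F world [0.74 0.8  2.55] std [0.77 0.35 0.27] tool [ 0.96 -0.52 -2.55] T [ 0.141  0.143 -0.007] pos [0.5038 0.2505 0.1065] [ 3.1009e+00  5.0330e-01 -1.7000e-03] 0.590374729514679 25.175
```

{"method": "step_arm", "body": {"series": [0.0004,0,-0.0002,0,0.0006,0,-0.0006,0,0.0008,0,-0.001,0,0.0008,0,-0.001,0]}}

```text
time: 25.72
tool_pos: [0.5043, 0.2504, 0.1067]
tcp_rot: [3.1, 0.503, -0.003]
wrist_force: [-0.5, -0.4, -3.9]
width: 0.586
grip_force: 41.8
```

```bash
python3 -c "
from h import *
force()"
```

```text
F world [-0.16  0.12 -4.01] std [0.47 0.44 0.21] tool [-0.11 -0.17  4.01] T [ 0.022 -0.033 -0.018] pos [0.5046 0.2505 0.1069] [ 3.1005e+00  5.0330e-01 -1.1000e-03] 0.586131488024628 25.975
```

The full weight is now on the wrist with almost no lateral force. Slow straight lift.

{"method": "step_arm", "body": {"series": [0,0,-0.001,0,0,0,-0.0025,0,0,0,-0.004,0,0,0,-0.006,0,0,0,-0.008,0,0,0,-0.01,0,0,0,-0.012,0,0,0,-0.014,0]}}

```text
time: 27.02
tool_pos: [0.5051, 0.2509, 0.1218]
tcp_rot: [-3.101, -0.503, -0.0]
wrist_force: [-0.5, -0.5, -4.6]
width: 0.586
grip_force: 42.0
```

```bash
python3 -c "
from h import *
force(4)"
```

```text
F world [-0.21  0.04 -3.88] std [0.29 0.38 0.48] tool [-0.19 -0.1   3.88] T [-0.006 -0.03  -0.003] pos [0.5052 0.2509 0.122 ] [-3.1009e+00 -5.0330e-01 -5.0000e-04] 0.5811188525472186 27.175
```

{"method": "step_arm", "body": {"series": [0,0,-0.002,0,0,0,-0.005,0,0,0,-0.008,0,0,0,-0.011,0,0,0,-0.014,0,0,0,-0.017,0,0,0,-0.02,0,0,0,-0.023,0]}}

```text
time: 28.22
tool_pos: [0.5051, 0.2509, 0.1449]
tcp_rot: [-3.101, -0.503, -0.0]
wrist_force: [-0.3, 0.2, -4.0]
width: 0.583
grip_force: 42.1
```

{"method": "step_arm", "body": {"series": [0,0,-0.003,0,0,0,-0.006,0,0,0,-0.009,0,0,0,-0.012,0,0,0,-0.015,0,0,0,-0.019,0,0,0,-0.023,0,0,0,-0.028,0]}}

```text
time: 29.22
tool_pos: [0.505, 0.2508, 0.1729]
tcp_rot: [3.101, 0.503, -0.0]
wrist_force: [-0.0, -0.4, -4.3]
width: 0.581
grip_force: 42.1
```

{"method": "step_arm", "body": {"series": [0,0,-0.01,0,0,0,-0.025,0,0,0,-0.04,0,0,0,-0.05,0,0,0,-0.055,0,0,0,-0.055,0]}}

```text
time: 29.98
tool_pos: [0.5052, 0.251, 0.2281]
tcp_rot: [-3.101, -0.503, -0.001]
wrist_force: [-0.3, 0.6, -4.1]
width: 0.582
grip_force: 42.3
```

```bash
python3 - <<'E'
from h import *
p=shot('scene','s2.png')
s=monitor.read_state(); zn=s['tool_pos'][2]-.087
for k in ('plunger_a_tip','gauge_collar','clamp_top'):
    print(k,[(round(r['score'],2),np.round(r['point'],1)) for r in viewer.spot_point(p,k)])
print('expected nose',pix(p,[.504,.250,zn]),'collar',pix(p,[.504,.25,zn+.055]))
rel([.4953,-.2312,s['tool_pos'][2]],-71.5)
p=shot('wrist','w8.png')
z=s['tool_pos'][2]-.03+.006; Z.update(clamp_top=z+.048,gauge_collar=z); spots(p,['clamp_top','gauge_collar'])
E
```

```text
plunger_a_tip [(0.64, array([256.8, 236.8]))]
gauge_collar [(0.65, array([181.8, 215.1]))]
clamp_top [(0.66, array([174.8, 188.7])), (0.3, array([193.5, 233.6]))]
expected nose [185.50652691 246.96456678] collar [181.83949549 218.90633362]
shift [-1.612e-01  4.542e-01 -3.000e-04]
tool y ang -71.56 pos [0.5046 0.2507 0.2269] q1,q6 [0.417 1.666] t 30.175
turn -0.0011
clamp_top 0.79 [278.6 293.9] [0.5077 0.2499 0.2515]
```

```bash
python3 - <<'E'
from h import *
p=shot('wrist'); W=np.eye(4); W[:3,:3]=R.from_rotvec([-3.1,-.504,.003]).as_matrix(); W[:3,3]=[.4935,-.23,.0891]
p['Tw']=W@np.array(p['hand_eye'])
a,b=[at_z(p,q,.075)[:2]*1000 for q in ((232,197),(333,207))]
c=[at_z(p,q,.075)[:2]*1000 for q in ((188,138),(387,160),(182,310),(355,325))]
print(a,b,np.round(c,1)); d=b-a; print('w',np.linalg.norm(d)); 
y=a-b; y/=np.linalg.norm(y); x=np.array([y[1],-y[0]]); print('yaw',np.degrees(np.arctan2(x[1],x[0])),'seat',(a+b)/2-29*x)
print('collar then', at_z(p,(276,258),.081), at_z(p,(275,310),.129))
E
```

```text
[ 517.46061783 -200.39942416] [ 528.18148282 -247.95464992] [[ 537.6 -173.6]
 [ 557.2 -263.5]
 [ 449.9 -192.7]
 [ 470.5 -283. ]]
w 48.74870709504939
yaw 12.704393685277264 seat [ 494.53103754 -230.55474639]
collar then [ 0.49668226 -0.22954783  0.081     ] [ 0.49870518 -0.22870287  0.129     ]
```

{"method": "step_arm", "body": {"series": [-0.011,0.03,0,0,-0.029,0.08,0,0,-0.051,0.14,0,0,-0.073,0.2,0,0,-0.095,0.26,0,0,-0.117,0.32,0,0,-0.138,0.38,0,0,-0.156,0.43,0,0]}}

```text
time: 31.38
tool_pos: [0.4928, -0.2085, 0.2279]
tcp_rot: [3.101, 0.503, 0.001]
wrist_force: [1.8, 1.0, -4.1]
width: 0.582
grip_force: 42.5
```

{"method": "step_arm", "body": {"series": [-0.008,0.022,0,0,-0.008,0.022,0,0,-0.008,0.022,0,0]}}

```text
time: 31.75
tool_pos: [0.4923, -0.2291, 0.2274]
tcp_rot: [-3.1, -0.503, 0.001]
wrist_force: [0.4, -0.4, -4.1]
width: 0.585
grip_force: 42.6
```

```bash
python3 - <<'E'
from h import *
rel([.4925,-.2298,.107],-71.5); force(2)
p=shot('scene'); print(viewer.spot_point(p,'gauge_collar'),pix(p,[.4945,-.2305,.195]))
E
```

```text
shift [0.     0.0009 0.1204]
tool y ang -71.57 pos [ 0.4923 -0.2291  0.2274] q1,q6 [-0.482  0.767] t 31.75
turn -0.0013
F world [ 0.26  0.31 -4.04] std [0.15 0.73 0.03] tool [ 0.35 -0.21  4.04] T [-0.02   0.022 -0.008] pos [ 0.4923 -0.2289  0.2274] [-3.100e+00 -5.043e-01  4.000e-04] 0.5781449192743676 31.8
[{'point': [342.5, 159.3], 'score': 0.85}, {'point': [342.3, 146.7], 'score': 0.16}] [339.95508382 159.36518544]
```

{"method": "step_arm", "body": {"series": [0,0.001,0.015,0,0,0.001,0.03,0,0,0.001,0.045,0,0,0.001,0.055,0,0,0.001,0.063,0,0,0.001,0.07,0,0,0.001,0.076,0,0,0.001,0.08,0]}}

```text
time: 32.95
tool_pos: [0.4928, -0.2308, 0.1475]
tcp_rot: [3.101, 0.503, 0.0]
wrist_force: [0.7, 0.7, -4.3]
width: 0.582
grip_force: 42.6
```

{"method": "step_arm", "body": {"series": [0,0,0.005,0,0,0,0.01,0,0,0,0.015,0,0,0,0.02,0,0,0,0.025,0,0,0,0.03,0,0,0,0.033,0,0,0,0.034,0]}}

```text
time: 33.95
tool_pos: [0.4926, -0.2307, 0.1134]
tcp_rot: [-3.101, -0.503, 0.0]
wrist_force: [0.2, 0.3, -3.4]
width: 0.583
grip_force: 42.6
```

```bash
python3 -c "
from h import *
force(4)"
```

```text
F world [ 0.07  0.06 -4.12] std [0.28 0.31 0.54] tool [ 0.09 -0.04  4.12] T [ 0.002 -0.008 -0.008] pos [ 0.4927 -0.2307  0.1136] [3.1009e+00 5.0330e-01 2.0000e-04] 0.5856454421734802 34.1
```

{"method": "step_arm", "body": {"series": [0,0,0.002,0,0,0,0.004,0,0,0,0.0055,0,0,0,0.007,0,0,0,0.007,0]}}

```text
time: 34.78
tool_pos: [0.4928, -0.2308, 0.1068]
tcp_rot: [3.101, 0.503, 0.0]
wrist_force: [-0.5, 0.6, -2.8]
width: 0.58
grip_force: 42.9
```

```bash
python3 -c "
from h import *
force(4)"
```

```text
F world [-0.37 -0.03 -2.9 ] std [0.16 0.41 0.14] tool [-0.36 -0.09  2.9 ] T [ 0.058 -0.078 -0.004] pos [ 0.4928 -0.2308  0.1068] [3.1009e+00 5.0320e-01 2.0000e-04] 0.5839336261841367 34.925
```

Touching. A little further to seat it, then release and rise.

{"method": "step_arm", "body": {"series": [0,0,0.0005,0,0,0,0.001,0,0,0,0.001,0,0,0,0.001,0]}}

```text
time: 35.48
tool_pos: [0.493, -0.2308, 0.1066]
tcp_rot: [3.101, 0.503, 0.001]
wrist_force: [-3.8, 1.8, 6.0]
width: 0.58
grip_force: 45.3
```

{"method": "step_arm", "body": {"series": [0,0,0,0,0,0,0,0,0,0,0,0,0,0,0,0,0,0,0,0], "gripper": 1}}

```text
time: 36.1
tool_pos: [0.4928, -0.2308, 0.1057]
tcp_rot: [3.101, 0.503, 0.0]
wrist_force: [0.3, 0.0, 0.0]
width: 0.999
grip_force: 0.0
```

{"method": "step_arm", "body": {"series": [0,0,-0.02,0,0,0,-0.05,0,0,0,-0.09,0,0,0,-0.13,0,0,0,-0.16,0,-0.03,0,-0.18,0,-0.03,0,-0.18,0,-0.03,0,-0.18,0]}}

```text
time: 37.1
tool_pos: [0.4643, -0.24, 0.2852]
tcp_rot: [-3.101, -0.503, -0.0]
wrist_force: [0.1, 1.2, -0.3]
width: 1.0
grip_force: 0.0
```

```bash
python3 - <<'E'
from h import *
Z.update(clamp_top=.129,gauge_collar=.075)
for n in ('wrist','scene','top'):
    p=shot(n); print(n); spots(p,['clamp_top','gauge_collar','stand_seat'],1)
    if n=='wrist':
        c=pix(p,[.4945,-.2305,.12]).astype(int); block(p,(c[0]-24,c[1]-45,c[0]+24,c[1]+45),.122,75)
    else: spots(p,['sample_cup','tape_roll','lancet_box'],1)
s=monitor.read_state(); print(s['time'],s['wrist_force'],s['width'],s['tool_pos'])
E
```

```text
wrist
clamp_top 0.76 [277.7 162.1] [ 0.4919 -0.2326  0.129 ]
block c [ 492.  -226.5] size [57.7 36.1] long axis deg 18.5
scene
clamp_top 0.41 [335.7 184.8] [ 0.497  -0.2186  0.129 ]
gauge_collar 0.8 [341.3 200.5] [ 0.4979 -0.2501  0.075 ]
stand_seat 0.73 [340. 199.] [ 0.5068 -0.2573  0.075 ]
sample_cup 0.57 [253.  234.5] [ 0.6494 -0.0577  0.    ]
tape_roll 0.65 [345.3 267.2] [ 0.3673 -0.0707  0.    ]
lancet_box 0.9 [293.2 217.2] [ 0.6371 -0.2129  0.    ]
top
clamp_top 0.44 [364.5 217.4] [ 0.4774 -0.2031  0.129 ]
gauge_collar 0.65 [372.5 212.5] [ 0.493  -0.2356  0.075 ]
stand_seat 0.78 [368.3 215.1] [ 0.4863 -0.2248  0.075 ]
sample_cup 0.85 [295.8 165.7] [ 0.6269 -0.0444  0.    ]
tape_roll 0.81 [303.6 255.4] [ 0.3814 -0.0652  0.    ]
lancet_box 0.79 [356.5 159.5] [ 0.6449 -0.2123  0.    ]
38.0 [ 0.52995821 -0.66270122  0.41466432] 1.004064071907651 [ 0.46430129 -0.24023629  0.28574089]
```

The gauge hangs in the stand at the seat, the small things are where they were, and the robot is clear of everything. Handing in.

```bash
python3 -c "
from workcell import job
print(job.finish_job())"
```

```text
the job is handed in; nothing more can be done
None
```

I handed the job in at about 38 s: the gauge was seated in the wider sleeve, its button pressed fully and let up, then it was lifted straight out and hung back in its stand; I did not measure the plunger reading afterwards, and the hand-in gave no verdict.

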